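# Stand the blue-knobbed pestle in its holder

## Robot

A 6-joint arm with a two-finger parallel gripper is mounted at the origin on the work surface. World frame = base frame: x ahead of the robot, y to its left, z up, the work surface at z = 0. Lengths are in m, angles in degrees, forces in N, time in s.
With the tool pointing down it reaches from about 0.375 to 0.9 m from the base axis. Payload 3.1 kg.
Tool frame: the origin (TCP) lies on the centre line of the jaws, within the pads' length; the fingertips stand 25 mm ahead of it and the grasp point (between the pads) lies 6 mm ahead of it; y points along the fingers, x is the direction in which the jaws open and shut, and the axes are right-handed (so a half turn about y gives the same grasp; the last joint's range is limited). The gripper opens to 87 mm and grips with 3 to 60 N. Pads are 19 mm wide; open, the fingers measure 117 mm over their backs; the gripper's body (75 mm by 190 mm) begins 51 mm behind the grasp point.
Start: joints at [-77.435, 30.224, 82.088, -0, 67.689, -10.227], TCP at [0.242, -0.576, 0.248] pointing down, gripper open.
Joint ranges: [-176.69, 176.69], [-43.24, 126.21], [12.49, 139.97], [-82, 262], [0, 151.66], [-163.58, 163.58]. Speed limits (degrees/s): [159.86, 159.86, 180, 180, 180, 180].

## Interface

Orientations are given as a 3x3 rotation matrix whose columns are the frame's x, y, z axes.
In Python, from rig import * gives the robot as it stands.
- The arm moves only by the tool play_rows, never from a script. Its argument "commands" is a list of rows, each a list of 2 entries, a list of its own where there are three numbers: the shift along the world's x, y, z in m, then the turn, a rotation vector about the world's x, y, z in rad. A call has 1 to 10 rows; each row is the pose to reach, as a shift and turn from the pose commanded when the call began; what a row does not reach only later rows make up. A row lasts 1/8 s, in which the tool goes at most 62.5 mm and 10.7 degrees, less where a joint would pass 70% of its speed; a pose out of reach is approached as far as the arm can. A call with a gripper value outside its range is refused whole. "gripper" is the finger opening in m, from 0 to 0.087, set as the call begins (left out, the last holds). The fingers move at their own pace and stop on an object; the grip force is fixed at half the most. Time passes only in rows, so rows that repeat a pose let the fingers close. It gives the time, the measured TCP pose, the force and the opening at its end, in the units of the state.
- read_state(): the state, without advancing time (a new reading comes with each control period).
- capture(name): name is "scene" or "side" or "wrist"; returns a dict with "frame" (420x560x3 uint8, red, green, blue), "depth" (420x560 float32, m along the optical axis (not along the pixel's ray), 0 where there is no reading), "mtx" (3x3 intrinsics, pixels), "cam_to_world" (4x4, takes a point from camera to world coordinates); the wrist camera has in their place "hand_eye" (4x4, takes a point from camera to tool coordinates, whose origin is the TCP and whose axes are the tool frame's). Camera axes: x right, y down, z forward; pixel columns grow to the right and rows downward; lengths in m; the calibration is good to about 2 mm. A picture is of the moment at which its call begins: read the wrist's pose just before it.
- hand_in(): hands the job in, once; it reports no verdict.
The state is a dict: "time_s": time; "joint_positions": joint angles; "qvel": joint speeds; "tau": joint torques, N m; "position": TCP position; "tcp_rot": TCP orientation; "force": force on the tool from outside, world axes, zero at the start; "moment": the same for the moment, N m; "opening": opening from 0.0 (shut) to 1.0 (fully open).
Only numpy, scipy, OpenCV 4.12 (cv2) and the standard library are available. Lean on these libraries where they do the work, as an engineer would, in place of code of your own. Each camera call takes 0.05 s, during which the arm holds its last target. There are 200 camera calls.

## Task

At the dispensary counter, pinch the pestle with the blue knob firmly by its knob and lift it level, well clear of its rest. Loosen the grip just enough that it swings down and hangs head downward, close the grip again, and lower it head first to the bottom of the metal holder before letting go, so that it is left standing there. Leave the red-knobbed pestle where it lies.

Things in the scene. Friction and masses are not known exactly. Their poses are not given: they have to be found in the camera images.
- pestle_knob (a point): Centre of the blue ball knob (26 mm) of an 80 g white pestle, starting level, 44.5 mm above the counter, free in the air past its rest. Own x axis: from knob to head. The knob is the pivot: gripped across (fingers closing level, square to the pestle) by 30 N or more it stays level; at 4 to 8 N it swings down about the knob, comes to rest in 2 s and may sink up to 8 mm, but does not drop out.
- pestle_head (a point): Centre of the same pestle's white head (32 mm thick), 140 mm from the knob's centre; its rounded end is 20 mm further (160 mm from the knob). Centre of mass about 90 mm from the knob. The 13 mm shaft lies in a grey open-topped rest whose edge is 27 mm from the knob's centre and whose cheeks reach 48 mm above the counter; lift straight up.
- holder_floor (a point): Centre of the inner floor of the round open-topped aluminium holder, fixed to the counter: 6 mm above the counter; inner diameter 54 mm, outer 62 mm, rim 85 mm above the counter. Own z axis up.
- spare_knob (a point): Centre of the red ball knob of a second pestle of the same shape, lying on its own rest: to be left alone.
Mind the look-alikes: they are no part of the job. Leave any green or pink look-alike of the part that bears pestle_knob alone.

How it is judged:
By the outcome, as a careful person would: the job done as asked, in the order asked, and still so for the second after the job is handed in, with the robot touching nothing.
It also fails if it takes over 51 s, if anything falls off the work surface, if the arm or the gripper's body presses on something with over 40 N, if the wrist force passes 120 N, or if a joint passes its speed limit or range.

## Working session

There is one attempt and no reset: what is moved stays moved. The work goes in short steps, Python scripts to look and compute and a tool call to move; the robot and the scene stay as the last step left them, time stands still between calls to the robot, and variables do not carry over. Pictures are saved under pics/ and viewed, about 8 in all and at most 12, crops included, and the job is handed in when it is done.

Besides the shell and the picture viewer there is one more tool, called by a JSON object that holds its "method" and its "body". play_rows: Moves the arm, as the interface text tells. Its arguments: {"type":"object","properties":{"commands":{"type":"array"},"gripper":{"type":"number"}},"required":["commands"]}

```bash
ls; mkdir -p pics; python3 - <<'E'
from rig import *
import cv2,numpy as np
s=read_state();print(s)
for n in("scene","side"):
    c=capture(n);np.savez(f"{n}0.npz",**c);cv2.imwrite(f"pics/{n}0.png",c["frame"][:,:,::-1])
E
```

```text
pics
{'time_s': 0.0, 'joint_positions': array([-7.74361104e+01,  3.02786557e+01,  8.21573516e+01,  2.82752568e-04,
        6.76902242e+01, -1.02259392e+01]), 'qvel': array([ 0.03365986, -0.01496784, -0.00049741,  0.02082402,  0.00111812,
        0.06922008]), 'tau': array([-5.48015978e-04, -4.40045285e+01, -1.76593584e+01,  6.32988755e-02,
        5.82568883e-02, -1.59308465e-04]), 'position': array([ 0.24198374, -0.57550226,  0.24656956]), 'tcp_rot': array([[ 3.87349683e-01, -4.74791913e-04,  9.21932751e-01],
       [-9.21930326e-01,  2.15139129e-03,  3.87349772e-01],
       [-2.16734863e-03, -9.99997573e-01,  3.95615673e-04]]), 'force': array([-0.15873515,  0.6967239 , -0.52821539]), 'moment': array([ 0.0343274 , -0.00167035,  0.02380824]), 'opening': 1.0003586544667311}
```

View pics/scene0.png

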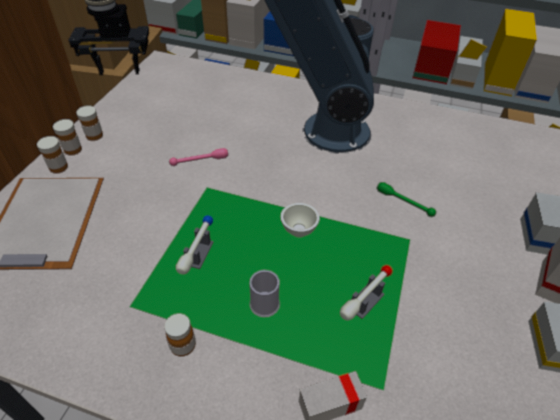

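View pics/side0.png

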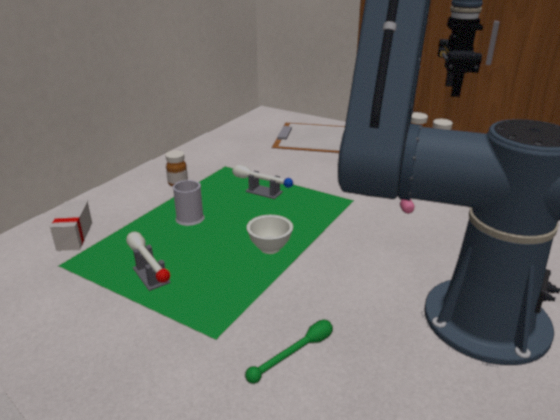

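The scene view shows the blue knob at (207,220) with its head at (183,265), the holder rim at about (265,282) and the red pestle on the right. The side view shows the blue knob at (288,183), head at (240,172) and holder at (188,188).

```bash
cat > h.py <<'E'
import numpy as np,cv2
def cloud(c,T=None):
    T=c["cam_to_world"] if T is None else T
    d=c["depth"];v,u=np.mgrid[:d.shape[0],:d.shape[1]];K=c["mtx"]
    p=np.stack([(u-K[0,2])/K[0,0]*d,(v-K[1,2])/K[1,1]*d,d],-1)
    return p@T[:3,:3].T+T[:3,3]
def ray(c,u,v,T=None):
    T=c["cam_to_world"] if T is None else T
    r=T[:3,:3]@np.linalg.inv(c["mtx"])@[u,v,1.];return T[:3,3],r/np.linalg.norm(r)
def tri(rs):
    A=[np.eye(3)-np.outer(r,r) for _,r in rs];x=np.linalg.solve(sum(A),sum(a@o for a,(o,_) in zip(A,rs)))
    return x,[round(1e3*np.linalg.norm(a@(x-o)),1) for a,(o,_) in zip(A,rs)]
def circ(P): # fit circle to xy
    A=np.c_[2*P[:,:2],np.ones(len(P))];s=np.linalg.lstsq(A,(P[:,:2]**2).sum(1),rcond=None)[0]
    return s[:2],np.sqrt(s[2]+s[0]**2+s[1]**2)
def sph(P,r=.013):
    from scipy.optimize import least_squares
    return least_squares(lambda x:np.linalg.norm(P-x,axis=1)-r,P.mean(0),loss="soft_l1",f_scale=.002).x
def blue(c,T=None):
    f=c["frame"].astype(int);m=(f[...,2]>f[...,0]+60)&(f[...,2]>f[...,1]+50)
    n,l,st,ce=cv2.connectedComponentsWithStats(m.astype(np.uint8));return m,l,st,ce
E
python3 - <<'E'
from h import *
np.set_printoptions(precision=4,suppress=True)
R={}
for n,box,hb in(("scene",(195,205,222,235),(165,235,215,285)),("side",(275,170,300,195),(225,155,270,190))):
    c=np.load(n+"0.npz");X=cloud(c);m,l,st,ce=blue(c)
    u0,v0,u1,v1=box
    k=np.zeros_like(m);k[v0:v1,u0:u1]=m[v0:v1,u0:u1]
    vv,uu=np.nonzero(k);print(n,"knob",uu.mean(),vv.mean(),len(uu),sph(X[k&(c["depth"]>0)]))
    R[n]=ray(c,uu.mean(),vv.mean())
    # white pestle points, z>.03 near
    u0,v0,u1,v1=hb;f=c["frame"].astype(int);w=np.zeros_like(m);w[v0:v1,u0:u1]=1
    w&=(f.min(-1)>110)&(X[...,2]>.03);P=X[w];mu=P.mean(0);d=np.linalg.svd(P-mu,full_matrices=False)[2][0];print(" shaft",len(P),mu,d,P.min(0),P.max(0))
    # holder rim
    g=(np.abs(X[...,2]-.083)<.006);vv,uu=np.mgrid[:420,:560]
    bx=(235,260,295,300) if n=="scene" else (165,170,215,205)
    g&=(uu>bx[0])&(uu<bx[2])&(vv>bx[1])&(vv<bx[3]);P=X[g];print(" rim",len(P),circ(P),P[:,2].max())
print(tri([R["scene"],R["side"]]))
E
```

```text
scene knob 207.74418604651163 218.93023255813952 43 [ 0.5176 -0.2013  0.0442]
 shaft 304 [ 0.6374 -0.1932  0.0564] [0.6179 0.3321 0.7126] [ 0.5674 -0.2084  0.0445] [1.1669 0.1841 0.8763]
 rim 256 (array([ 0.6673, -0.0005]), np.float64(0.02878280478060374)) 0.08852944909065574
side knob 288.0 181.41860465116278 43 [ 0.5185 -0.2037  0.0428]
 shaft 225 [ 0.6078 -0.1645  0.0673] [ 0.5287 -0.7347 -0.425 ] [-0.0364 -0.2175  0.043 ] [0.6749 0.7422 0.5923]
 rim 189 (array([ 0.6649, -0.0017]), np.float64(0.028932733521053414)) 0.08579953824713638
(array([ 0.5154, -0.2015,  0.0482]), [np.float64(0.3), np.float64(0.3)])
```

{"method": "play_rows", "body": {"commands": [[[0.04,0.05,0],[0,0,-0.13]],[[0.08,0.1,0],[0,0,-0.26]],[[0.12,0.15,0],[0,0,-0.39]],[[0.155,0.2,0],[0,0,-0.39]],[[0.19,0.25,-0.005],[0,0,-0.39]],[[0.22,0.3,-0.01],[0,0,-0.39]],[[0.25,0.35,-0.02],[0,0,-0.39]],[[0.276,0.373,-0.03],[0,0,-0.39]],[[0.276,0.373,-0.03],[0,0,-0.39]],[[0.276,0.373,-0.03],[0,0,-0.39]]], "gripper": 0.07}}

```text
time_s: 1.35
position: [0.5177, -0.2034, 0.2174]
tcp_rot: [[0.008, -0.001, 1.0], [-1.0, -0.0, 0.008], [0.0, -1.0, -0.001]]
force: [1.0, 0.0, -0.1]
opening: 0.804
```

```bash
cat > look.py <<'E'
from rig import *
from h import *
import sys
np.set_printoptions(precision=4,suppress=True)
s=read_state();c=capture("wrist");T=np.eye(4);T[:3,:3]=s["tcp_rot"];T[:3,3]=s["position"];T=T@c["hand_eye"]
print(s["time_s"],s["position"],s["tcp_rot"].round(3).tolist(),s["opening"],s["force"],s["moment"])
X=cloud(c,T);np.savez(sys.argv[1]+".npz",X=X,T=T,**c);cv2.imwrite(f"pics/{sys.argv[1]}.png",c["frame"][:,:,::-1])
m,l,st,ce=blue(c)
for i in range(1,len(st)):
    if st[i,4]>60:
        k=(l==i)&(c["depth"]>0);print("blue",ce[i],st[i],sph(X[k]) if k.any() else 0, T[:3,3],ray(c,*ce[i],T)[1])
E
python3 look.py w1
```

```text
1.35 [ 0.5177 -0.2034  0.2174] [[0.008, -0.001, 1.0], [-1.0, -0.0, 0.008], [0.0, -1.0, -0.001]] 0.8044383490157724 [ 0.9908  0.0154 -0.1304] [ 0.0523 -0.0152 -0.0408]
blue [279.3667 199.0139] [269 190  22  20 360] [ 0.5168 -0.204   0.0454] [ 0.5928 -0.2027  0.3553] [-0.2402 -0.0042 -0.9707]
```

View pics/w1.png

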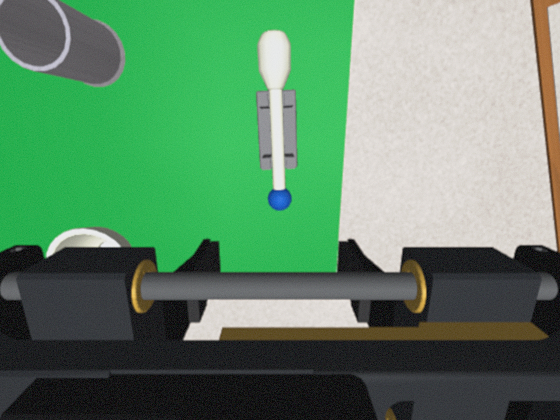

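The wrist view shows the blue knob at (279,199), the head at (274,55), the rest around (277,130) and the holder rim at top left, about (35,25).

```bash
python3 - <<'E'
from h import *
np.set_printoptions(precision=4,suppress=True)
c=np.load("w1.npz");X=c["X"];f=c["frame"].astype(int)
w=np.zeros(f.shape[:2],bool);w[28:190,255:295]=1
w&=(f.min(-1)>100)&(X[...,2]>.035)&(c["depth"]>0)
P=X[w];p=np.polyfit(P[:,0],P[:,1],1);print(len(P),P.min(0),P.max(0),"yaw",np.degrees(np.arctan(p[0])),np.polyval(p,.5175))
h=P[P[:,0]>.63];print("head med",np.median(h,0),np.median(P[P[:,0]<.6],0))
g=np.zeros_like(w);g[0:110,0:135]=1
g&=(c["depth"]>0)&(np.abs(X[...,2]-.084)<.005);P=X[g];print("rim",len(P),circ(P),P[:,2].max())
# triangulate knob from 3 views
rs=[ray(c,279.4,199,c["T"])]
for n,u,v in(("scene",207.7,218.9),("side",288,181.4)):rs.append(ray(np.load(n+"0.npz"),u,v))
print(tri(rs))
E
```

```text
3470 [ 0.5278 -0.2189  0.0377] [ 0.6753 -0.1817  0.0626] yaw 2.4956775884952176 -0.2037826185634755
head med [ 0.6524 -0.1979  0.0575] [ 0.5592 -0.202   0.0505]
rim 1493 (array([ 0.6643, -0.0043]), np.float64(0.02850224290198922)) 0.08839052337452641
(array([ 0.516 , -0.2029,  0.0476]), [np.float64(1.4), np.float64(1.5), np.float64(0.2)])
```

{"method": "play_rows", "body": {"commands": [[[-0.001,0,-0.04],[0,0,0.035]],[[-0.001,0,-0.08],[0,0,0.035]],[[-0.001,0,-0.115],[0,0,0.035]],[[-0.001,0,-0.145],[0,0,0.035]],[[-0.001,0,-0.166],[0,0,0.035]],[[-0.001,0,-0.166],[0,0,0.035]],[[-0.001,0,-0.166],[0,0,0.035]]]}}

```text
time_s: 2.28
position: [0.5173, -0.2043, 0.0524]
tcp_rot: [[0.041, 0.001, 0.999], [-0.999, -0.001, 0.041], [0.001, -1.0, 0.001]]
force: [-0.2, -0.6, 0.7]
opening: 0.805
```

```bash
python3 look.py w2
```

```text
2.275 [ 0.5173 -0.2043  0.0524] [[0.041, 0.001, 0.999], [-0.999, -0.001, 0.041], [0.001, -1.0, 0.001]] 0.8054893496990733 [-0.1793 -0.562   0.6908] [-0.0226  0.0666  0.002 ]
blue [278.4224 263.6763] [256 253  46  19 689] [ 0.5168 -0.2042  0.0454] [ 0.5921 -0.201   0.1905] [-0.4403 -0.0185 -0.8977]
```

View pics/w2.png

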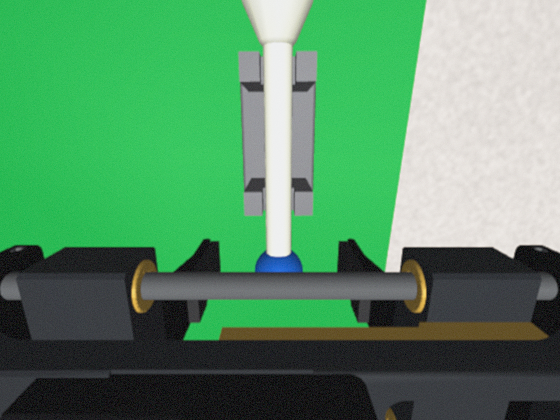

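The knob sits between the jaws at (278,264), within 1 mm of centre, so I'll close.

{"method": "play_rows", "body": {"commands": [[[0,0,-0.001],[0,0,0]],[[0,0,-0.001],[0,0,0]],[[0,0,-0.001],[0,0,0]],[[0,0,-0.001],[0,0,0]],[[0,0,-0.001],[0,0,0]],[[0,0,-0.001],[0,0,0]],[[0,0,-0.001],[0,0,0]],[[0,0,-0.001],[0,0,0]]], "gripper": 0.0}}

```text
time_s: 3.32
position: [0.5172, -0.2031, 0.0505]
tcp_rot: [[0.043, -0.0, 0.999], [-0.999, 0.0, 0.043], [-0.0, -1.0, -0.0]]
force: [-0.2, -0.7, 0.0]
opening: 0.277
```

{"method": "play_rows", "body": {"commands": [[[0,0,0.008],[0,0,0]],[[0,0,0.025],[0,0,0]],[[0,0,0.05],[0,0,0]],[[0,0,0.08],[0,0,0]],[[0,0,0.11],[0,0,0]],[[0,0,0.14],[0,0,0]],[[0,0,0.165],[0,0,0]],[[0,0,0.178],[0,0,0]],[[0,0,0.18],[0,0,0]],[[0,0,0.18],[0,0,0]]]}}

```text
time_s: 4.58
position: [0.5166, -0.2029, 0.23]
tcp_rot: [[0.043, -0.001, 0.999], [-0.999, 0.001, 0.043], [-0.001, -1.0, -0.001]]
force: [0.2, -0.1, -1.7]
opening: 0.278
```

```bash
cat > tilt.py <<'E'
from rig import *
from h import *
import sys
np.set_printoptions(precision=4,suppress=True)
s=read_state();p=s["position"];print(s["time_s"],p,"open mm",87*s["opening"],s["force"],s["moment"])
out=[]
for n in("scene","side"):
    c=capture(n);X=cloud(c);f=c["frame"].astype(int)
    hs=f.max(-1)-f.min(-1);w=(hs<60)&(f.min(-1)>100)&(c["depth"]>0)
    d=np.linalg.norm(X-(p-[0,0,.006]),axis=-1);w&=(d<.17)&(d>.03)&(X[...,2]<p[2]+.03)&(X[...,2]>.02)
    w=cv2.erode(w.astype(np.uint8),np.ones((2,2)))>0
    P=X[w]-(p-[0,0,.006])
    if len(P)>20:
        mu=np.median(P,0);D=np.linalg.svd(P-P.mean(0),full_matrices=False)[2][0];D*=np.sign(D@mu)
        far=P[np.argsort(np.linalg.norm(P,axis=1))[-15:]].mean(0)
        print(n,len(P),"med",mu,"dir",D,"elev",np.degrees(np.arcsin(D[2])),"far",far)
    m,l,st,ce=blue(c)
    k=m&(d<.03)
    if k.sum()>5:print("  knob",k.sum(),sph(X[k]))
    a=f[...,:].astype(np.uint8)
    vv,uu=np.nonzero(d<.2)
    v,u=int(np.median(vv)),int(np.median(uu));v=min(max(v,75),345);u=min(max(u,100),460)
    out.append(cv2.resize(a[v-75:v+75,u-100:u+100,::-1],None,fx=2,fy=2,interpolation=cv2.INTER_CUBIC))
cv2.imwrite(f"pics/{sys.argv[1]}.png",np.hstack(out))
E
python3 tilt.py t1
```

```text
4.575 [ 0.5166 -0.2029  0.23  ] open mm 24.189708587639494 [ 0.2413 -0.074  -1.6809] [-0.0056  0.1531  0.0085]
scene 411 med [ 0.128   0.0099 -0.    ] dir [0.9989 0.0457 0.0046] elev 0.2661994557240991 far [ 0.1585  0.0067 -0.0042]
  knob 55 [ 0.517  -0.1999  0.2238]
side 309 med [ 0.1148  0.0106 -0.0062] dir [ 0.9931  0.1053 -0.0511] elev -2.9318070197267163 far [ 0.1482  0.0173 -0.0101]
  knob 25 [ 0.5182 -0.203   0.2222]
```

View pics/t1.png

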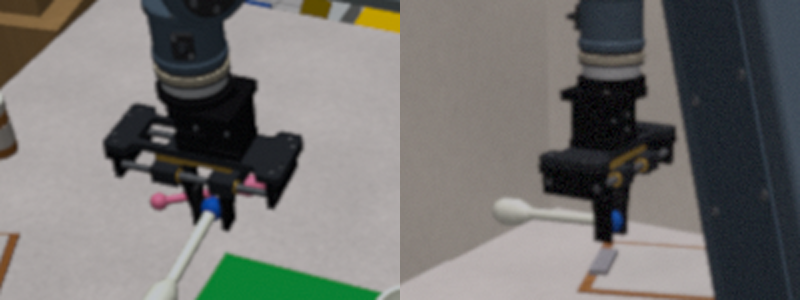

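Both views agree: it is lifted and held level by the knob. Next I'll loosen in small steps.

{"method": "play_rows", "body": {"commands": [[[0,0,0],[0,0,0]],[[0,0,0],[0,0,0]],[[0,0,0],[0,0,0]],[[0,0,0],[0,0,0]]], "gripper": 0.0248}}

```text
time_s: 5.18
position: [0.5169, -0.2031, 0.2304]
tcp_rot: [[0.043, -0.001, 0.999], [-0.999, 0.0, 0.043], [-0.0, -1.0, -0.001]]
force: [0.4, -0.3, -0.3]
opening: 0.286
```

```bash
python3 tilt.py t2
```

```text
5.175 [ 0.5169 -0.2031  0.2304] open mm 24.92482135268 [ 0.4078 -0.2651 -0.3226] [ 0.0261  0.089  -0.0492]
scene 30 med [-0.0558  0.0085 -0.1049] dir [-0.7111  0.5136 -0.4802] elev -28.697719149756033 far [-0.0598  0.0108 -0.1091]
  knob 70 [ 0.5173 -0.2008  0.2233]
side 343 med [-0.0452  0.0039 -0.1113] dir [-0.4002  0.0454 -0.9153] elev -66.2460377120061 far [-0.0606  0.0042 -0.1443]
  knob 30 [ 0.518  -0.204   0.2238]
```

It is swinging, and the knob is still in place, so I'll hold this opening until it settles.

{"method": "play_rows", "body": {"commands": [[[0,0,0],[0,0,0]],[[0,0,0],[0,0,0]],[[0,0,0],[0,0,0]],[[0,0,0],[0,0,0]],[[0,0,0],[0,0,0]],[[0,0,0],[0,0,0]],[[0,0,0],[0,0,0]],[[0,0,0],[0,0,0]],[[0,0,0],[0,0,0]],[[0,0,0],[0,0,0]]]}}

```text
time_s: 6.52
position: [0.5171, -0.2032, 0.2305]
tcp_rot: [[0.043, 0.0, 0.999], [-0.999, 0.0, 0.043], [-0.0, -1.0, 0.0]]
force: [0.4, 0.9, -0.8]
opening: 0.291
```

```bash
python3 tilt.py t3
```

```text
6.525 [ 0.5171 -0.2032  0.2305] open mm 25.316017147393776 [ 0.4431  0.9475 -0.7714] [ 0.0591  0.0179 -0.0343]
scene 75 med [-0.0077  0.0073 -0.119 ] dir [-0.0822  0.3004 -0.9503] elev -71.85480472832249 far [-0.0069  0.0084 -0.1266]
  knob 69 [ 0.5169 -0.2005  0.224 ]
side 335 med [-0.0181  0.0054 -0.1185] dir [-0.1781  0.0495 -0.9828] elev -79.34537010552468 far [-0.0278  0.0067 -0.1531]
  knob 28 [ 0.5182 -0.2029  0.2238]
```

{"method": "play_rows", "body": {"commands": [[[0,0,0],[0,0,0]],[[0,0,0],[0,0,0]],[[0,0,0],[0,0,0]],[[0,0,0],[0,0,0]],[[0,0,0],[0,0,0]],[[0,0,0],[0,0,0]],[[0,0,0],[0,0,0]],[[0,0,0],[0,0,0]]]}}

```text
time_s: 7.62
position: [0.5171, -0.2032, 0.2306]
tcp_rot: [[0.043, 0.0, 0.999], [-0.999, -0.0, 0.043], [0.0, -1.0, 0.0]]
force: [0.7, -0.1, -0.7]
opening: 0.284
```

```bash
python3 tilt.py t4
```

```text
7.625 [ 0.5171 -0.2032  0.2306] open mm 24.714067434823342 [ 0.7084 -0.1144 -0.7417] [-0.0038 -0.0169  0.0111]
scene 69 med [-0.0081  0.0077 -0.1183] dir [-0.1373  0.181  -0.9739] elev -76.87002984330468 far [-0.009   0.0104 -0.1248]
  knob 69 [ 0.517  -0.2011  0.2236]
side 320 med [-0.0179  0.0051 -0.119 ] dir [-0.1836  0.0505 -0.9817] elev -79.02301330706247 far [-0.0271  0.0074 -0.1533]
  knob 30 [ 0.518  -0.204   0.2221]
```

View pics/t4.png

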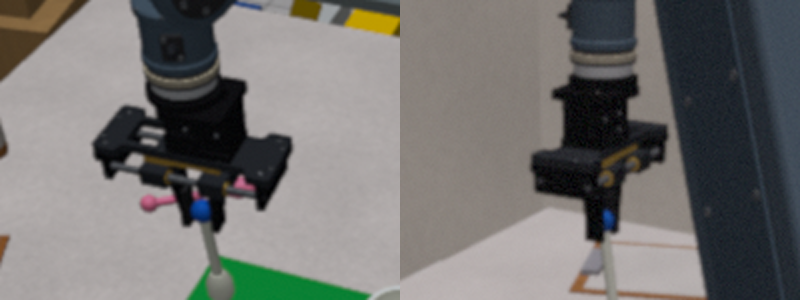

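It hangs a few degrees off vertical and at rest. I'll regrip and measure the head with the wrist camera.

{"method": "play_rows", "body": {"commands": [[[0,0,0],[0,0,0]],[[0,0,0],[0,0,0]],[[0,0,0],[0,0,0]],[[0,0,0],[0,0,0]],[[0,0,0],[0,0,0]]], "gripper": 0.0}}

```text
time_s: 8.35
position: [0.5171, -0.2032, 0.2305]
tcp_rot: [[0.043, 0.0, 0.999], [-0.999, 0.0, 0.043], [-0.0, -1.0, 0.0]]
force: [-0.2, -0.9, -0.1]
opening: 0.274
```

```bash
python3 look.py w3; cat > axis.py <<'E'
from h import *
from scipy.optimize import least_squares
import sys
np.set_printoptions(precision=4,suppress=True)
c=np.load(sys.argv[1]+".npz");X=c["X"];f=c["frame"].astype(int);pos=np.array(eval(sys.argv[2]))
w=(f.max(-1)-f.min(-1)<50)&(f.min(-1)>90)&(c["depth"]>0);g=pos-[0,0,.006];r=X-g
w&=(r[...,2]<-.105)&(r[...,2]>-.17)&(np.hypot(r[...,0],r[...,1])<.06)
P=r[w];print("n",len(P),"med",np.median(P,0),"lo",np.percentile(P,2,0),"hi",np.percentile(P,98,0))
Q=P[(P[:,2]<-.13)];x=least_squares(lambda x:np.linalg.norm(Q-x,axis=1)-.016,np.median(Q,0)-[.01,0,0],loss="soft_l1",f_scale=.002).x
print("head sphere",x,"tilt about",np.degrees(np.arctan2(x[:2],-x[2])))
E
python3 axis.py w3 "[0.5171,-0.2032,0.2306]"
```

```text
8.35 [ 0.5171 -0.2032  0.2305] [[0.043, 0.0, 0.999], [-0.999, 0.0, 0.043], [-0.0, -1.0, 0.0]] 0.2737266717301742 [-0.2399 -0.8957 -0.1432] [ 0.0141 -0.0011  0.0233]
blue [278.3705 261.8609] [256 249  46  23 834] [ 0.5168 -0.2031  0.2247] [ 0.5921 -0.1999  0.3686] [-0.436  -0.0178 -0.8997]
n 601 med [-0.0107 -0.0014 -0.1188] lo [-0.0268 -0.0152 -0.1417] hi [-0.0048  0.0123 -0.1075]
head sphere [-0.0209 -0.0014 -0.1356] tilt about [-8.7491 -0.6098]
```

View pics/w3.png

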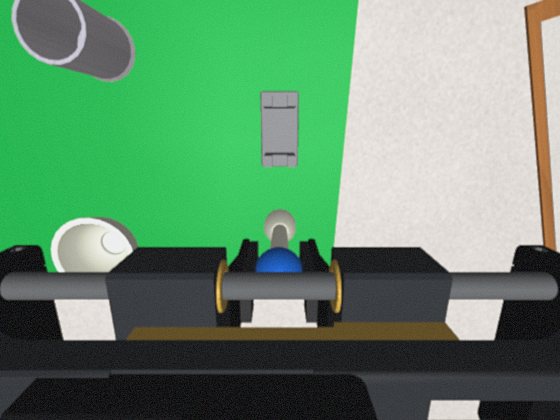

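{"method": "play_rows", "body": {"commands": [[[0,0,0.02],[0,-0.03,0]],[[0,0,0.045],[0,-0.06,0]],[[0.02,0.025,0.06],[0,-0.09,0]],[[0.045,0.06,0.06],[0.005,-0.12,0]],[[0.07,0.095,0.06],[0.005,-0.12,0]],[[0.095,0.13,0.06],[0.005,-0.12,0]],[[0.12,0.165,0.06],[0.005,-0.12,0]],[[0.14,0.19,0.06],[0.005,-0.12,0]],[[0.148,0.201,0.06],[0.005,-0.12,0]],[[0.148,0.201,0.06],[0.005,-0.12,0]]]}}

```text
time_s: 9.65
position: [0.6651, -0.0019, 0.2912]
tcp_rot: [[0.044, 0.12, 0.992], [-0.999, 0.005, 0.044], [0.001, -0.993, 0.12]]
force: [-0.8, -0.2, -0.2]
opening: 0.278
```

```bash
python3 look.py w4; cat >> axis.py <<'E'
g=(c["depth"]>0)&(np.abs(X[...,2]-.084)<.006)&(np.hypot(X[...,0]-.666,X[...,1]+.002)<.045)&(np.hypot(X[...,0]-.666,X[...,1]+.002)>.02);P=X[g]
if len(P)>20:print("rim",len(P),circ(P),np.percentile(P[:,2],95))
E
python3 - <<'E'
import subprocess,sys
sys.argv=["x"]
from rig import *
p=read_state()["position"];print(p)
subprocess.run(["python3","axis.py","w4",str(p.tolist())])
subprocess.run(["python3","tilt.py","t5"])
E
```

```text
9.65 [ 0.6651 -0.0019  0.2912] [[0.044, 0.12, 0.992], [-0.999, 0.005, 0.044], [0.001, -0.993, 0.12]] 0.2784336040793321 [-0.8068 -0.2473 -0.2252] [-0.035   0.1254  0.0685]
blue [278.4364 261.6441] [256 248  46  25 857] [ 0.6655 -0.0017  0.2852] [0.723  0.0008 0.4372] [-0.324 -0.014 -0.946]
n 602 med [ 0.0034  0.0003 -0.1192] lo [-0.012  -0.014  -0.1413] hi [ 0.011   0.0138 -0.1084]
head sphere [-0.0043 -0.0003 -0.1371] tilt about [-1.7958 -0.1349]
rim 422 (array([ 0.6656, -0.0026]), np.float64(0.02863493652502155)) 0.08698821982993193
9.7 [ 0.6646 -0.0027  0.2909] open mm 24.442543034861465 [-0.0766 -0.6147 -0.5355] [ 0.0453  0.0841 -0.0359]
scene 164 med [ 0.0058  0.0064 -0.1224] dir [ 0.2555  0.1468 -0.9556] elev -72.86158694632401 far [ 0.0083  0.0071 -0.1407]
  knob 124 [ 0.6658 -0.0004  0.2842]
side 390 med [-0.0084  0.0037 -0.1169] dir [-0.1027  0.0411 -0.9939] elev -83.64563499492345 far [-0.0157  0.003  -0.1544]
  knob 45 [ 0.6667 -0.0039  0.2842]
[ 0.66460347 -0.00268555  0.29093649]
```

View pics/w4.png

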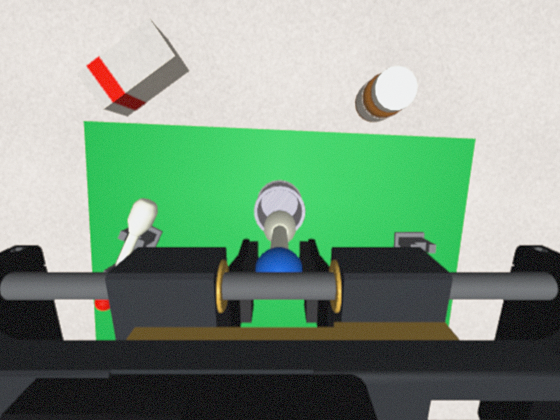

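View pics/t5.png

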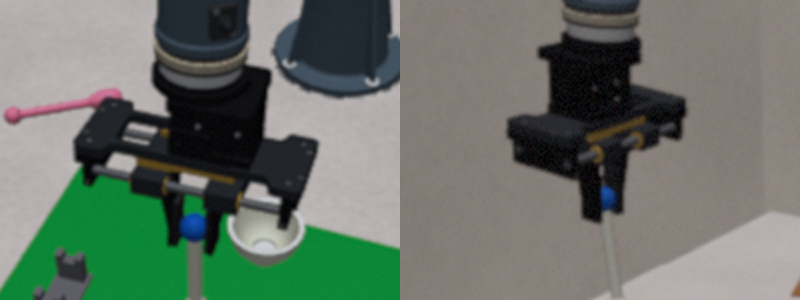

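The head hangs nearly over the holder, which is at about (279,207). I'll lower with a +2 mm x correction.

{"method": "play_rows", "body": {"commands": [[[0.002,-0.001,-0.01],[0,0,0]],[[0.002,-0.001,-0.03],[0,0,0]],[[0.002,-0.001,-0.045],[0,0,0]],[[0.002,-0.001,-0.06],[0,0,0]],[[0.002,-0.001,-0.075],[0,0,0]],[[0.002,-0.001,-0.09],[0,0,0]],[[0.002,-0.001,-0.1],[0,0,0]],[[0.002,-0.001,-0.108],[0,0,0]],[[0.002,-0.001,-0.113],[0,0,0]],[[0.002,-0.001,-0.113],[0,0,0]]]}}

```text
time_s: 11.05
position: [0.6671, -0.0031, 0.1774]
tcp_rot: [[0.043, 0.119, 0.992], [-0.999, 0.005, 0.043], [0.0, -0.993, 0.12]]
force: [-0.3, 1.0, -0.1]
opening: 0.28
```

```bash
python3 look.py w5
```

```text
11.05 [ 0.6671 -0.0031  0.1774] [[0.043, 0.119, 0.992], [-0.999, 0.005, 0.043], [0.0, -0.993, 0.12]] 0.280460704174815 [-0.2799  0.9703 -0.1349] [-0.0027  0.1042  0.0022]
blue [278.4301 261.5295] [256 248  46  24 865] [ 0.6676 -0.0029  0.1715] [ 0.7251 -0.0005  0.3233] [-0.3244 -0.0132 -0.9458]
```

{"method": "play_rows", "body": {"commands": [[[0,0,-0.001],[0,0,0]],[[0,0,-0.002],[0,0,0]],[[0,0,-0.003],[0,0,0]],[[0,0,-0.004],[0,0,0]],[[0,0,-0.004],[0,0,0]],[[0,0,-0.004],[0,0,0]]]}}

```text
time_s: 11.85
position: [0.6671, -0.0032, 0.1735]
tcp_rot: [[0.043, 0.12, 0.992], [-0.999, 0.005, 0.042], [0.0, -0.993, 0.12]]
force: [0.5, -0.2, -0.1]
opening: 0.279
```

{"method": "play_rows", "body": {"commands": [[[0,0,-0.0005],[0,0,0]],[[0,0,-0.001],[0,0,0]],[[0,0,-0.001],[0,0,0]],[[0,0,-0.001],[0,0,0]]]}}

```text
time_s: 12.35
position: [0.6672, -0.0032, 0.1726]
tcp_rot: [[0.043, 0.12, 0.992], [-0.999, 0.005, 0.042], [0.0, -0.993, 0.12]]
force: [-0.6, 0.6, -0.7]
opening: 0.274
```

{"method": "play_rows", "body": {"commands": [[[0,0,-0.0005],[0,0,0]],[[0,0,-0.001],[0,0,0]],[[0,0,-0.001],[0,0,0]],[[0,0,-0.001],[0,0,0]]]}}

```text
time_s: 12.85
position: [0.6676, -0.0032, 0.1721]
tcp_rot: [[0.043, 0.121, 0.992], [-0.999, 0.005, 0.042], [0.0, -0.993, 0.121]]
force: [-0.3, 0.3, 3.5]
opening: 0.277
```

Floor contact confirmed: 3.5 N upward at the expected height. Now I'll release gently.

{"method": "play_rows", "body": {"commands": [[[0,0,0.0005],[0,0,0]],[[0,0,0.0005],[0,0,0]],[[0,0,0.0005],[0,0,0]],[[0,0,0.0005],[0,0,0]]], "gripper": 0.03}}

```text
time_s: 13.35
position: [0.6669, -0.0031, 0.1717]
tcp_rot: [[0.043, 0.119, 0.992], [-0.999, 0.005, 0.043], [0.0, -0.993, 0.119]]
force: [0.2, 0.1, -0.6]
opening: 0.342
```

{"method": "play_rows", "body": {"commands": [[[0,0,0],[0,0,0]],[[0,0,0],[0,0,0]],[[0,0,0],[0,0,0]],[[0,0,0],[0,0,0]],[[0,0,0],[0,0,0]],[[0,0,0],[0,0,0]]], "gripper": 0.087}}

```text
time_s: 14.1
position: [0.6671, -0.0031, 0.1721]
tcp_rot: [[0.043, 0.12, 0.992], [-0.999, 0.005, 0.043], [0.0, -0.993, 0.12]]
force: [0.8, 0.4, -0.3]
opening: 0.937
```

```bash
python3 look.py w6
```

```text
14.1 [ 0.6671 -0.0031  0.1721] [[0.043, 0.12, 0.992], [-0.999, 0.005, 0.043], [0.0, -0.993, 0.12]] 0.9369550064929131 [ 0.8461  0.3587 -0.2958] [-0.0305  0.1427  0.0044]
blue [271.2735 194.6447] [ 248  172   47   46 1700] [0.708  0.0026 0.16  ] [ 0.7251 -0.0006  0.3181] [-0.1076  0.0204 -0.994 ]
```

View pics/w6.png

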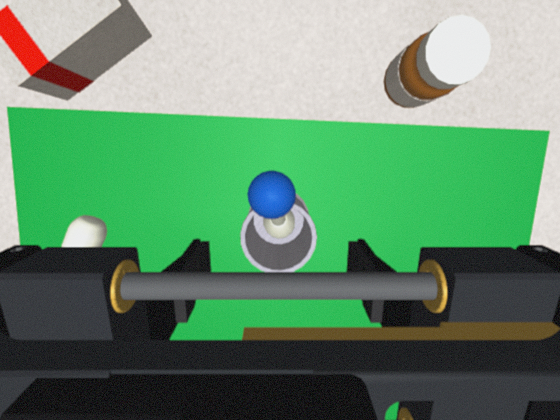

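The pestle leans in the holder toward +x, with the knob at (271,195) well clear of the fingers. I'll retreat upward and away.

{"method": "play_rows", "body": {"commands": [[[-0.005,0,0.02],[0,0,0]],[[-0.01,0,0.05],[0,0,0]],[[-0.015,0,0.09],[0,0,0]],[[-0.03,0,0.13],[0,0,0]],[[-0.06,0,0.16],[0,0,0]],[[-0.09,0,0.18],[0,0,0]],[[-0.1,0,0.18],[0,0,0]],[[-0.1,0,0.18],[0,0,0]],[[-0.1,0,0.18],[0,0,0]],[[-0.1,0,0.18],[0,0,0]]]}}

```text
time_s: 15.4
position: [0.5676, -0.0032, 0.3509]
tcp_rot: [[0.043, 0.118, 0.992], [-0.999, 0.005, 0.042], [-0.0, -0.993, 0.118]]
force: [-0.3, 0.2, 0.8]
opening: 0.999
```

```bash
python3 look.py w7; python3 - <<'E'
from rig import *
from h import *
a=capture("scene");b=capture("side")
np.set_printoptions(precision=4,suppress=True)
for c in(a,b):
    m,l,st,ce=blue(c);X=cloud(c)
    k=m&(c["depth"]>0)&(np.hypot(X[...,0]-.69,X[...,1])<.08)&(X[...,2]>.1);print(k.sum(),sph(X[k]) if k.any() else 0)
cv2.imwrite("pics/fin.png",np.hstack([x["frame"][100:360,100:440,::-1] for x in(a,b)]))
E
```

```text
15.4 [ 0.5676 -0.0032  0.3509] [[0.043, 0.118, 0.992], [-0.999, 0.005, 0.042], [-0.0, -0.993, 0.118]] 0.9988583736186138 [-0.3306  0.2403  0.7608] [0.0495 0.0473 0.0005]
blue [278.7163  84.3125] [268  73  22  24 416] [0.7079 0.0028 0.1601] [ 0.6258 -0.0007  0.4968] [ 0.2384  0.011  -0.9711]
109 [0.7086 0.004  0.1591]
63 [0.7083 0.0013 0.1579]
```

View pics/fin.png

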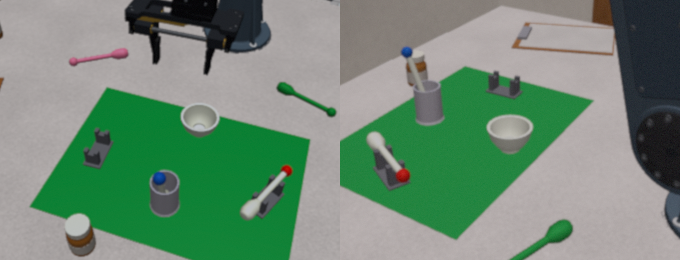

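The pestle stands knob-up in the holder, the red one is untouched, and the arm is clear.

```bash
python3 -c "
from rig import *
print(hand_in())"
```

```text
the job is handed in; nothing more can be done
None
```

The blue-knobbed pestle is standing head down in the metal holder, and the job is handed in at about 15.5 s of the 51 s allowed.

- **Grip and lift:** I closed on the knob at the fixed grip force (30 N by the text) and lifted about 18 cm. Two cameras showed the pestle level to within about 3°.
- **Swing:** I opened the fingers to 24.8 mm and it swung down. It stopped roughly 6–10° short of vertical, with no visible sinking of the knob. I closed the grip again and tilted the gripper about 7° so the pestle hung nearly upright.
- **Lowering and release:** I lowered it until the wrist read 3.5 N of upward force, with the knob 160 mm above the holder floor, so the head was at the bottom. Then I let go and backed away.

**Last checks:**
- The pestle leans about 20° against the holder rim, because the head is loose in the bore.
- All three cameras put its knob at about (0.708, 0.003, 0.159), and it had not moved between release and the final look.
- The final picture shows the red, green and pink pestles lying as they did at the start and the arm touching nothing.
- The cameras differed by 2–4 mm on the holder's centre and on the first knob position. Both were within what the grip and fit needed.

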